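# Sort two adapter sleeves on the gauge pin, then extend and hold the gauge arm

### The arm

A 7-joint arm with a two-finger parallel gripper is mounted at the origin on the work surface. World frame = base frame: x ahead of the robot, y to its left, z up, the work surface at z = 0. Lengths are in mm, angles in rad, forces in N, time in s.
With the tool pointing down it reaches from about 425 to 1025 mm from the base axis. Payload 3.6 kg.
Tool frame: the origin (TCP) lies at the centre of the arm's flange, where the gripper is bolted on; the fingertips stand 173 mm ahead of it and the grasp point (between the pads) lies 155 mm ahead of it; z points along the fingers, y is the line along which they close (so a half turn about z gives the same grasp; the last joint's range is limited). The gripper opens to 85 mm and grips with 20 to 120 N. Pads are 22 mm wide; open, the fingers measure 114 mm over their backs; the gripper's body (76 mm by 85 mm) begins 54 mm behind the grasp point. The pads swing forward as they close: fully open they stand 13 mm farther back than shut.
Start: joints at [-1.284, 0.591, 0.048, 1.609, -0.033, 0.943, -0.034], TCP at [269.447, 673.073, 404.702] pointing down, gripper open.
Joint ranges: [-2.69, 2.69], [-0.47, 2.24], [-1.27, 1.36], [0.19, 2.51], [-1.53, 4.68], [0.08, 2.07], [-3.09, 3.09]. Speed limits (rad/s): [2.57, 2.57, 3.14, 3.14, 3.14, 3.14, 3.14].

### API

Orientations are given as [roll, pitch, yaw] about the fixed x, y, z axes, in that order (R = Rz(yaw) Ry(pitch) Rx(roll)).
In Python, from bench import r gives the robot as it stands. Calls block until the motion is done:
- r.movep(position, orientation): joint-space move of the TCP to a pose.
- r.servo_line(position, orientation=None, velocity=150, f_stop=None): straight line of the TCP; orientation=None keeps the orientation; velocity is the mean speed in mm/s. With f_stop (N) it stops when the force on the tool has changed by that much, and returns True; else False.
- r.move_j(angles): joint-space move.
- r.move_gripper(opening, force=None): opening from 0.0 (shut) to 1.0 (fully open); force is the grip in N (None keeps the last); returns when the fingers have stopped.
- r.hold(seconds).
- r.inverse_kinematics(position, orientation): joint angles nearest the present ones, or None.
- r.sense(): the state.
- r.camera(name): name is "side" or "top" or "wrist"; returns a dict with "frame" (480x640x3 uint8, red, green, blue), "K" (3x3 intrinsics, pixels), "k1" (the pictures are not rectified: a ray, as slopes to the right and down, at radius r is drawn at 1 + k1 r^2 times it, then the intrinsics apply), "position" and "attitude" of the camera in the world; the wrist camera has in their place "tool_from_camera" (4x4, takes a point from camera to tool coordinates, whose origin is the TCP and whose axes are the flange's). Camera axes: x right, y up, looking along -z (the intrinsics and any distortion apply to the point x, -y, -z); pixel columns grow to the right and rows downward; lengths in mm; the calibration is good to about 2 mm. A picture is of the moment at which its call begins: read the wrist's pose just before it. There is no depth.
A pose or a line that the arm cannot do raises r.Unreachable and nothing moves.
- r.finish_job(): hands the job in; it is judged then, once.
Trained networks look in the newest picture that a camera, given by its name, has taken for a name from the list of things; names that differ only in an ending like _2 or _b are one class to them, and where a whole thing is asked for, a point or a joint stands for the part that bears it (a point fixed in the world has none). Each returns a list of dicts, best first, with "p" (0 to 1); they miss things now and then, are a little off and sometimes report something else, mostly with a low value. They report only what shows in the picture. A call takes as long as a camera call. They do not tell look-alikes from the thing itself.
- r.trace(target, camera): "mask" (480x640 bool, what is visible of it).
- r.place_of(target, camera): "location" ([x, y, z] in mm, in world coordinates, good to about 4 mm: a listed point, or the origin of a listed thing).
The state is a dict: "clock": time; "joint_positions": joint angles; "qvel": joint speeds; "effort": joint torques, N m; "tool_pos": TCP position; "tool_rot": TCP orientation; "contact_force": force on the tool from outside, world axes, zero at the start; "ft_torque": the same for the moment, N m; "grip_width": opening from 0.0 (shut) to 1.0 (fully open); "grip_force": force on a finger pad.
Only numpy, scipy, OpenCV 4.12 (cv2) and the standard library are available. Lean on these libraries where they do the work, as an engineer would, in place of code of your own. Each camera call takes 0.05 s, during which the arm holds its last target. There are 200 camera calls.

### The job

Two aluminium tube-adapter sleeves look alike but differ in bore: slide the one that fits fully home over the gauge pin and leave it there, and stand the other upright in the middle of the glass weighing boat. Then pinch the lock button on the side of the telescoping gauge arm's release head, keep it pinched, and draw the arm out until its pointer is level with the brass rider on the scale. Finish still holding the arm there with the button squeezed (it springs back if let go), and leave all the other things where they stand.

Things in the scene. Friction and masses are not known exactly. Their poses are not given: they have to be found in the camera images.
- wide_mid (a point): Centre (half-way up) of the aluminium sleeve that fits the pin: an upright open tube, outer diameter 36 mm, height 40 mm, bore 20 mm, about 75 g. z is its axis. Standing on the table its centre is 20 mm up.
- narrow_mid (a point): Centre (half-way up) of the other aluminium sleeve: same outside (36 mm diameter, 40 mm high), but a bore of only 11 mm, so it cannot go over the pin, about 95 g. z is its axis.
- sleeve_wide: The sleeve with the 20 mm bore; origin at the centre of its underside.
- sleeve_narrow: The sleeve with the 11 mm bore; origin at the centre of its underside.
- boat: Round glass weighing boat standing loose on the table: a shallow dish, foot diameter 80 mm, rim diameter 100 mm, 18 mm high, flat inner floor about 70 mm across and 4 mm up. Origin at the centre of its underside.
- gauge: Telescoping gauge, fixed: steel base plate, y -250 to +135 mm, x -30 to +45, 10 mm thick; the gauge pin near its +y end; towards -y an aluminium channel on posts (top 108 mm up) in which the arm slides; beside it (x +14 to +44) a white scale plate with lines every 10 mm. Origin on the table under the arm's line; +y is the way the arm draws out, x level across it, z up.
- pin_foot (a point): Foot of the steel gauge pin, on the top of the base plate (10 mm above the table). The pin stands 37 mm up from here, 17 mm in diameter, the top 8 mm tapering to 9 mm. A sleeve fully home stands on the plate, its centre 20 mm above this point. Axes as the gauge's.
- release_head (a point): Where to grip the release head, at button height, 104 mm above the table. The head is a black block on the arm, 36 mm long along the gauge's y, 30 mm wide (x), 78 to 126 mm above the table; the lock button sticks out of its -x side. Gripped across x with the button in it is 32 mm wide, its middle 1 mm to the -x side of this point. Moves with the arm. Axes as the gauge's.
- button_face (a point): Centre of the lock button's outer face: a round steel button, 20 mm diameter, 8 mm out of the head's -x side (facing the robot). It presses towards the gauge's +x, travel 6 mm, spring 2 to 6 N, so gripping the head across x with 20 N or more pushes it in. The arm draws out only while it is pressed more than about 4.5 mm.
- lock_button: The lock button (its frame lies at the gauge's origin, shifted with the arm; see button_face for where the button is).
- boom_slide (a joint): How far the arm is drawn out, m: 0 home (as at the start), most 0.125; along the gauge's +y. A spring pulls it home with 2 to 3 N, friction about 1 N. Beyond the head the arm carries a round foot, 36 mm across, underside 60 mm above the table, centred 85 mm short of the pin's axis when home; drawn out to the rider it hangs over the pin, 10 mm above a seated sleeve.
- mark_slide (a joint): Where the brass rider is set on the scale, m, from 0.08 to 0.11: the value of boom_slide at which the arm's pointer is level with the rider. The rider is stiff and is not to be moved.
- pointer (a point): Tip of the dark pointer, a thin needle that stands out of the channel's top over the scale; it moves with the arm, 160 mm behind the release head.
- rider (a point): Tip of the brass rider, a small block 16 x 8 mm on the scale plate with a narrow nose towards the pointer. The pointer is level with it when both have the same place along the gauge's y.
- weight: Small brass weight, 28 mm diameter, 44 mm high with a knob on top, loose bystander standing among the sleeves. Origin under its centre.
- rack: Clear acrylic tube rack, 70 x 150 x 71 mm, fixed bystander; origin under its centre.
- tube_a: Yellow-capped conical tube standing in the rack, 114 mm long, bystander.
- tube_b: Second yellow-capped conical tube in the rack, bystander.
- beaker: Glass beaker, 68 mm across, 85 mm high, loose bystander; origin under its centre.
- reagent: Amber glass jar, 60 mm across, 120 mm high, loose bystander; origin under its centre.
- marker: Grey marker pen, 130 mm long, 16 mm thick, lying at the back, bystander.
- mixer: Chrome vortex mixer, about 160 x 130 mm and 155 mm high, with a speed knob on its front, fixed bystander; origin under its centre.
There are look-alikes about, which are no part of the job. What is shaped like the sleeve_narrow but green is not meant.

How it is judged:
By the outcome, as a careful person would: the job done as asked, in the order asked, and still so for the second after the job is handed in, while the arm keeps its last pose, push and grip.
It also fails if it takes over 67 s, if anything falls off the work surface, if the arm or the gripper's body presses on something with over 40 N, if the wrist force passes 120 N, or if a joint passes its speed limit or range.

## Working session

There is one attempt and no reset: what is moved stays moved. The work goes in short steps, each a Python script; the robot and the scene stay as the last script left them, time stands still between calls to the robot, and variables do not carry over. Pictures are saved under pics/ and viewed, at most 10 in all, crops included, and the job is handed in when it is done.

```bash
ls; mkdir -p pics
cat > h.py <<'E'
import numpy as np, cv2
from bench import r
def shot(c,fn=None):
    s=r.sense(); d=r.camera(c)
    if fn: cv2.imwrite(fn,d["frame"][:,:,::-1])
    return s,d
E
python3 - <<'E'
from h import *
a=[]
for c in("side","top"):
    s,d=shot(c,f"pics/{c}0.png"); a.append(d["frame"][:,:,::-1])
    print(c,d["position"],d["attitude"],d["K"][0],d["k1"])
    for t in "wide_mid narrow_mid boat gauge pin_foot release_head button_face pointer rider weight rack beaker reagent marker mixer".split():
        print(t,[(np.round(o["location"]).astype(int).tolist(),round(o["p"],2)) for o in r.place_of(t,c)[:4]])
print(r.sense())
E
```

```text
pics
side [479.74544905 745.57698077 840.97491218] [ 0.80064576 -0.00875049 -2.96434364] [447.80508371   0.         321.04291543] -0.10610766064386544
wide_mid [([429, 254, 19], 0.68)]
narrow_mid [([464, -89, 24], 0.74), ([392, -79, 19], 0.7), ([522, -142, 20], 0.7)]
boat [([670, -10, 99], 0.33)]
gauge [([656, 47, 4], 0.94)]
pin_foot [([628, 135, 10], 0.83), ([524, -460, -6], 0.61)]
release_head [([671, -12, 102], 0.7), ([714, -66, 114], 0.69), ([434, 82, -5], 0.36)]
button_face [([453, -292, 2], 0.72), ([647, -21, 105], 0.48), ([670, -11, 101], 0.32)]
pointer [([733, -160, 114], 0.76), ([455, -294, -1], 0.72)]
rider [([713, -68, 115], 0.44)]
weight [([438, 85, -4], 0.75)]
rack [([563, 442, 0], 0.94)]
beaker [([719, -349, -2], 0.65)]
reagent [([734, 305, -1], 0.61)]
marker [([801, 18, -1], 0.66)]
mixer [([523, -457, -4], 0.58), ([734, 304, -1], 0.32)]
top [ 497.6919389     5.92973428 1576.01684849] [ 0.06058132 -0.02001324 -1.59826192] [577.4755659    0.         316.39064937] 0.020506136900864225
wide_mid [([427, 260, 22], 0.7), ([425, 256, 2], 0.28)]
narrow_mid [([459, -87, 22], 0.6
[... 621 characters left out ...]
: 1.6, 'joint_positions': array([-1.28351867,  0.59117315,  0.04840393,  1.60850417, -0.03331007,
        0.94270151, -0.03370246]), 'qvel': array([ 0.00216645, -0.00127938,  0.00110401, -0.00058938, -0.00036007,
        0.00025196, -0.00030945]), 'effort': array([-5.86085425e-04, -5.48616743e+01,  1.54589575e+00, -1.98535252e+01,
        9.36218246e-03,  1.42532594e-03,  2.11384510e-06]), 'tool_pos': array([269.43438731, 673.07337269, 404.72037057]), 'tool_rot': array([3.14157183e+00, 1.78133287e-05, 2.76083627e+00]), 'contact_force': array([0.61665665, 0.70541609, 0.13394265]), 'ft_torque': array([-0.05751987, -0.01033714,  0.00487063]), 'grip_force': 0.0, 'grip_width': 0.9938944645885565}
```

View pics/top0.png

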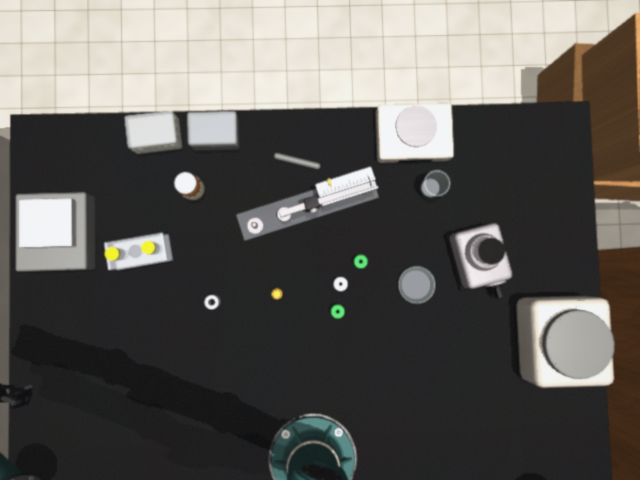

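View pics/side0.png

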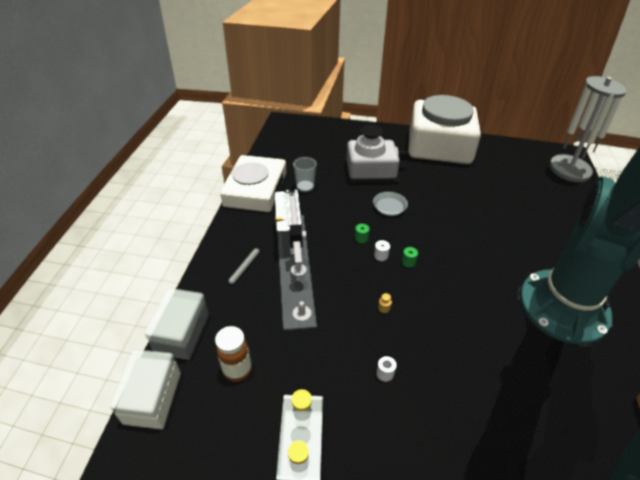

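Top picture: fitting-looking silver sleeve at (212,302), other silver sleeve at (340,284) between two green ones at (361,261) and (338,311), weight (277,294), boat (417,285), pin (255,226), head (312,203), rider about (330,183). The side view agrees: the sleeve at (386,368) has the wider bore. I'll check both from close by.

```bash
cat >> h.py <<'E'
from scipy.spatial.transform import Rotation as Ro
GY=np.deg2rad(16.7)
def down(yaw): return [np.pi,0,yaw]
def campose(s,d):
    if "tool_from_camera" in d:
        T=np.array(d["tool_from_camera"]); R=Ro.from_euler("xyz",s["tool_rot"]).as_matrix()
        return R@T[:3,:3], R@T[:3,3]+s["tool_pos"]
    return Ro.from_euler("xyz",d["attitude"]).as_matrix(), np.array(d["position"])
def p2w(s,d,uv,z):
    "pixel -> world point at height z"
    K=np.array(d["K"]); k=d["k1"]
    a=cv2.undistortPoints(np.array([[uv]],float),K,np.array([k,0,0,0,0.]))[0,0]
    R,p=campose(s,d); v=R@np.array([a[0],-a[1],-1]); return p+v*(z-p[2])/v[2]
def w2p(s,d,w):
    K=np.array(d["K"]); R,p=campose(s,d); c=R.T@(np.array(w)-p); a=np.array([c[0],-c[1]])/-c[2]
    a=a*(1+d["k1"]*(a@a)); return K[:2,:2]@a+K[:2,2]
def look(xy,z,yaw,c=None):
    "put the wrist camera above xy with flange height z"
    T=np.array(r.camera("wrist")["tool_from_camera"]) if c is None else c
    R=Ro.from_euler("xyz",down(yaw)).as_matrix(); o=R@T[:3,3]; ax=R@T[:3,:3]@np.array([0,0,-1])
    h=z+o[2]; off=o[:2]+ax[:2]/-ax[2]*(h-40)
    r.movep([xy[0]-off[0],xy[1]-off[1],z],down(yaw))
E
python3 - <<'E'
from h import *
T=np.array(r.camera("wrist")["tool_from_camera"]);print(T.round(3))
for y in (GY+np.pi/2,GY-np.pi/2): 
  for p in ([428,257,200],[626,139,200],[671,-13,259]): print(y,r.inverse_kinematics(p,down(y)))
y=GY+np.pi/2
look([428,257],330,y,T)
s,d=shot("wrist","pics/w1.png"); print(s["clock"],s["tool_pos"],d["K"],d["k1"])
for t in("wide_mid","narrow_mid","sleeve_wide"): 
  for o in r.place_of(t,"wrist")[:2]: print(t,o["location"],o["p"],w2p(s,d,o["location"]))
E
```

```text
[[-0.0000e+00  9.6000e-01  2.7900e-01  7.1372e+01]
 [ 1.0000e+00 -0.0000e+00  0.0000e+00  4.3000e-02]
 [ 0.0000e+00  2.7900e-01 -9.6000e-01  3.0497e+01]
 [ 0.0000e+00  0.0000e+00  0.0000e+00  1.0000e+00]]
1.8622663118779497 [-0.71473273  0.66901111  0.11335235  2.23586778 -0.28782212  0.24971876
 -0.05484016]
1.8622663118779497 [-0.42034018  0.76705965  0.19302531  1.91837283 -0.29076586  0.48294265
  0.27000035]
1.8622663118779497 [-0.22634942  0.71536312  0.26838186  1.83497504 -0.29935577  0.63076503
  0.51407683]
-1.2793263417118435 [-0.37991462  0.6827395  -0.34121242  2.22131585  0.68706964  0.33933552
  2.12585427]
-1.2793263417118435 [ 0.02616002  0.80052225 -0.46655252  1.89721896  0.61811595  0.59088471
  2.58851699]
-1.2793263417118435 [ 0.27724488  0.74558265 -0.49279614  1.81053439  0.51149685  0.71508503
  2.93366265]
3.2917 [427.06878351 262.65894262 330.21072329] [[416.313567     0.         326.28171579]
 [  0.         416.313567   238.59080347]
 [  0.           0.           1.        ]] -0.0851490007685193
wide_mid [426.5, 254.1, 18.6] 0.93 [321.95376208 235.55835633]
narrow_mid [442.4, 87.9, 0.2] 0.24 [284.75822527 411.4796846 ]
sleeve_wide [425.4, 255.0, 1.0] 0.68 [321.08796904 227.5876782 ]
```

View pics/w1.png

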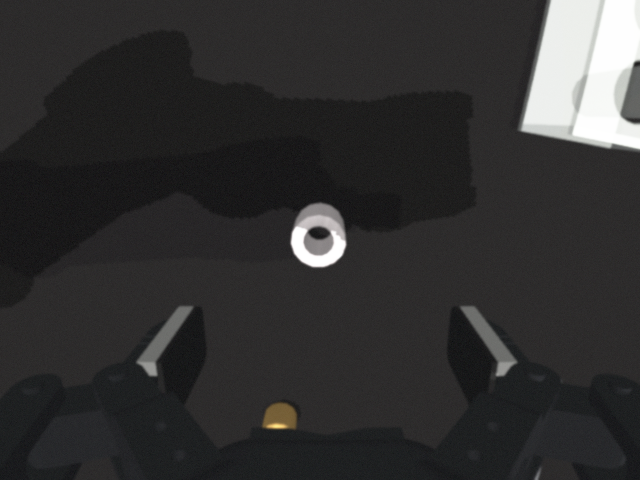

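The wrist view shows the sleeve's top ring centred at about (319,240), outer radius 27 px and bore radius 14.5 px. That ratio of 0.54 matches the 20 mm bore, so I'll pick it up.

```bash
cat >> h.py <<'E'
Y1=GY+np.pi/2
TC=np.array([[0,.96,.279,71.372],[1,0,0,.043],[0,.279,-.96,30.497],[0,0,0,1]])
def st(): 
    s=r.sense(); print("t",round(s["clock"],1),"tcp",s["tool_pos"].round(1),"w",round(s["grip_width"]*85,1),"gf",round(s["grip_force"],1),"F",np.round(s["contact_force"],1)); return s
E
python3 - <<'E'
from h import *
s=r.sense(); d=r.camera("wrist"); g=cv2.cvtColor(d["frame"],cv2.COLOR_RGB2GRAY)
m=(g[195:285,270:370]>225).astype(np.uint8); c,_=cv2.findContours(m,cv2.RETR_EXTERNAL,cv2.CHAIN_APPROX_NONE)
(u,v),rad=cv2.minEnclosingCircle(max(c,key=cv2.contourArea)); u+=270;v+=195
w=p2w(s,d,(u,v),40); print(u,v,rad,w, "net", r.place_of("wide_mid","wrist")[0]["location"])
assert abs(w[0]-427)<6 and abs(w[1]-256)<6
x,y=w[:2]
r.servo_line([x,y,260],down(Y1),velocity=200)
r.servo_line([x,y,183],velocity=120,f_stop=12); st()
r.move_gripper(0,40); st()
r.servo_line([x,y,330],velocity=250); st()
look([626,139],330,Y1,TC)
s,d=shot("wrist","pics/w2.png"); st()
for t in("pin_foot","release_head","pointer","rider","gauge"):
  for o in r.place_of(t,"wrist")[:2]: print(t,o["location"],round(o["p"],2),w2p(s,d,o["location"]).round(1))
E
```

```text
318.8274345397949 239.74778747558594 26.694459915161133 [423.42394422 255.80697857  40.        ] net [425.1, 255.5, 18.8]
t 4.9 tcp [423.7 256.  183.6] w 85.0 gf 0.0 F [-0.1  0.2 -0.6]
t 5.4 tcp [423.5 255.9 183.6] w 35.9 gf 39.3 F [-0.9 -0.   4.4]
t 6.1 tcp [422.8 255.7 329.4] w 35.3 gf 40.0 F [ 0.4 -0.5 -0.5]
t 7.1 tcp [622.9 145.  328.9] w 35.6 gf 40.0 F [-0.5  0.4  0. ]
pin_foot [624.1, 135.5, 5.2] 0.63 [326.3 232.3]
```

View pics/w2.png

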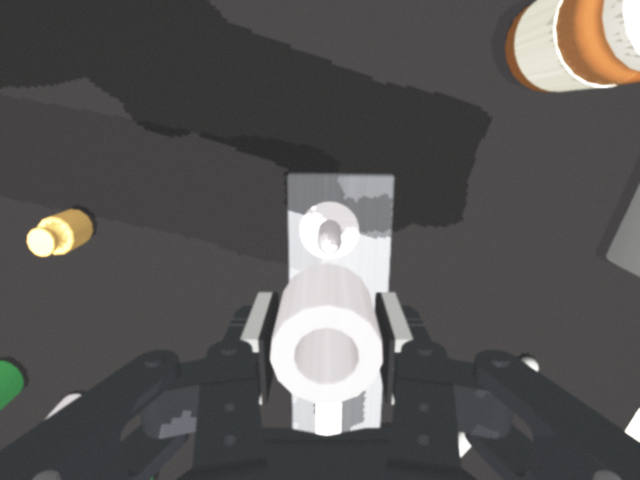

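The held sleeve's top ring is at (327,357). The pin stands near (330,240) on the plate, whose edges run vertically in the image, so the yaw is right. I'll zoom in on the pin and predict where its top should appear.

Run:
```python
from h import *
im=cv2.imread("pics/w2.png"); c=im[160:300,270:410]; cv2.imwrite("pics/w2c.png",cv2.resize(c,None,fx=4,fy=4,interpolation=cv2.INTER_CUBIC))
s,d=shot("wrist")
for z in(10,47): print(z,w2p(s,d,[624.5,136,z]).round(1), p2w(s,d,(330,240),z).round(1))
for row in(180,200): 
  a,b=p2w(s,d,(288.5,row),10),p2w(s,d,(394,row),10); print(a,b,np.linalg.norm(a-b), a+(b-a)*30/75)
```

```text
10 [324.5 232.3] [630.  131.6  10. ]
47 [324.3 247.7] [626.5 141.9  47. ]
[589.5284667  164.95894379  10.        ] [660.02291571 186.35392984  10.        ] 73.66961903263594 [617.7262463  173.51693821  10.        ]
[593.31277035 151.29523843  10.        ] [664.70588121 172.94182934  10.        ] 74.60262178396609 [621.87001469 159.95387479  10.        ]
```

View pics/w2c.png

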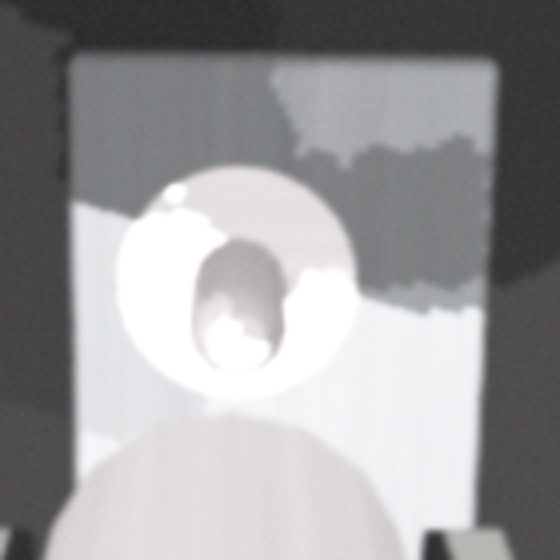

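Run:
```python
from h import *
s,d=shot("wrist"); t=s["tool_pos"]
print("pin from top",p2w(s,d,(329.5,245.8),47),"from disc",p2w(s,d,(329.25,230.7),10),p2w(s,d,(329.25,230.7),12))
zt=t[2]-143.6
th=np.linspace(0,2*np.pi,200)
for off in([0,0],):
  for R_ in(18,10):
    P=np.array([w2p(s,d,[t[0]+R_*np.cos(a),t[1]+R_*np.sin(a),zt]) for a in th]); print("pred ring",R_,P.min(0),P.max(0))
g=cv2.cvtColor(d["frame"],cv2.COLOR_RGB2GRAY)
print("row355",g[355,262:392:3]); print("col327",g[255:415:3,327])
```

```text
pin from top [627.67325432 137.75025296  47.        ] from disc [627.77344168 137.72209067  10.        ] [627.6035825  138.23492831  12.        ]
pred ring 18 [269.76130214 304.36114159] [385.48211877 404.96106399]
pred ring 10 [295.46095154 328.41086606] [359.78339911 384.26430522]
row355 [ 70  51  57 240 253 253 252 252 252 252 251 202 202 207 213 214 213 217
 218 215 217 223 223 220 219 219 216 215 213 209 203 194 219 250 251 251
 252 252 252 251 175  48  51  71]
col327 [255 245 239 218 218 218 219 219 218 216 218 218 219 219 220 220 223 250
 253 252 252 252 251 251 241 223 224 224 224 224 224 224 224 224 224 223
 225 225 225 224 224 224 227 246 254 253 252 252 252 255 255 255 255 255]
```

Run:
```python
from h import *
x,y=627.7,137.7
r.servo_line([x,y,300],down(Y1),velocity=150)
r.servo_line([x,y,240],velocity=150); st()
hit=r.servo_line([x,y,192],velocity=40,f_stop=10); print(hit); st()
```

```text
t 8.4 tcp [628.1 137.8 240.6] w 35.6 gf 40.0 F [ 0.2 -0.5 -0.2]
True
t 9.4 tcp [627.2 138.4 193.8] w 35.4 gf 40.4 F [-0.7  0.1  5.2]
```

Run:
```python
from h import *
r.move_gripper(0.66); st()
x,y=r.sense()["tool_pos"][:2]
r.servo_line([x,y,330],velocity=250)
s,d=shot("wrist"); a=d["frame"]
for o in r.place_of("wide_mid","wrist")[:2]: print(o)
Y2=np.deg2rad(153)
look([460,-88],330,Y2,TC); st()
s,d=shot("wrist"); b=d["frame"]
for o in r.place_of("narrow_mid","wrist")[:4]: print(o["location"],o["p"],w2p(s,d,o["location"]))
cv2.imwrite("pics/w3.png",cv2.resize(np.hstack([a,b]),(800,300),interpolation=cv2.INTER_AREA)[:,:,::-1]); cv2.imwrite("pics/w3b.png",b[:,:,::-1])
```

```text
t 9.8 tcp [625.9 139.1 192.6] w 56.0 gf 0.0 F [-0.6  0.2 -0.3]
{'location': [627.8, 136.1, 27.5], 'p': 0.79}
t 11.7 tcp [457.3 -85.7 329.7] w 56.6 gf 0.0 F [0.  0.3 0.4]
[388.3, -78.6, 17.1] 0.93 [288.28293394 128.68977378]
[462.7, -87.3, 18.1] 0.88 [327.65314646 231.78859012]
[519.3, -143.6, 18.1] 0.85 [295.11301775 328.99438463]
```

View pics/w3.png

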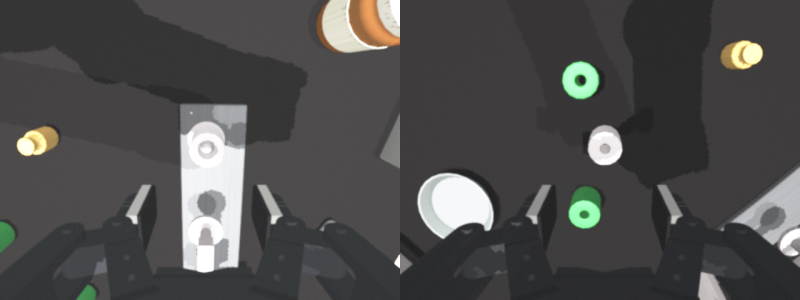

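Left: the wide sleeve is seated on the pin, with the pin tip visible in its bore. Right: the silver narrow-bore sleeve is at full-frame (327,235), and both green ones lie clear of the finger sides.

Run:
```python
from h import *
Y2=np.deg2rad(153)
s,d=shot("wrist"); g=cv2.cvtColor(d["frame"],cv2.COLOR_RGB2GRAY)
sub=g[200:275,285:370]; print(np.percentile(sub,[5,50,95,99]))
m=(sub>110).astype(np.uint8); c,_=cv2.findContours(m,cv2.RETR_EXTERNAL,cv2.CHAIN_APPROX_NONE); k=max(c,key=cv2.contourArea)
x0,y0,w0,h0=cv2.boundingRect(k); print("bbox",x0+285,y0+200,w0,h0)
# predicted silhouette of a sleeve at p; fit centre by least squares on bbox
def bb(p):
    th=np.linspace(0,2*np.pi,120); P=np.array([w2p(s,d,[p[0]+18*np.cos(a),p[1]+18*np.sin(a),z]) for a in th for z in(0,40)]); return np.r_[P.min(0),P.max(0)]
ob=np.array([x0+285,y0+200,x0+285+w0-1,y0+200+h0-1])
from scipy.optimize import least_squares
f=least_squares(lambda p:bb(p)-ob,[460,-88]); print(f.x,f.fun)
x,y=f.x; assert abs(x-461)<6 and abs(y+88)<6
r.servo_line([x,y,260],down(Y2),velocity=200)
r.servo_line([x,y,187],velocity=120,f_stop=12); st()
r.move_gripper(0,40); st()
r.servo_line([x,y,330],velocity=250); st()
look([452,-296],330,Y2,TC); s,d=shot("wrist","pics/w4.png"); st()
for o in r.place_of("boat","wrist")[:2]: print(o["location"],o["p"],w2p(s,d,o["location"]))
for o in r.trace("boat","wrist")[:1]:
    k=max(cv2.findContours(o["mask"].astype(np.uint8),cv2.RETR_EXTERNAL,cv2.CHAIN_APPROX_NONE)[0],key=cv2.contourArea); print(o["p"],cv2.boundingRect(k),cv2.fitEllipse(k))
```

```text
[ 37.  63. 254. 255.]
bbox 299 200 56 64
[461.16244177 -86.75503918] [-0.25153474 -1.09126351  0.25165105  1.04405375]
t 13.1 tcp [461.5 -86.8 187.6] w 56.1 gf 0.0 F [-0.7  0.4 -0.2]
t 13.4 tcp [461.5 -86.8 188.1] w 35.1 gf 39.3 F [-0.7 -0.1  5.1]
t 14.1 tcp [460.5 -86.7 329.7] w 34.8 gf 40.0 F [-0.1  0.7 -0.6]
t 15.0 tcp [ 448.9 -291.8  329.1] w 35.1 gf 40.0 F [ 0.2  0.3 -1.2]
[453.8, -297.7, -3.7] 0.69 [322.83576948 227.98573353]
0.69 (257, 159, 142, 126) ((327.58489990234375, 220.94418334960938), (120.37735748291016, 146.6597137451172), 90.99329376220703)
```

View pics/w4.png

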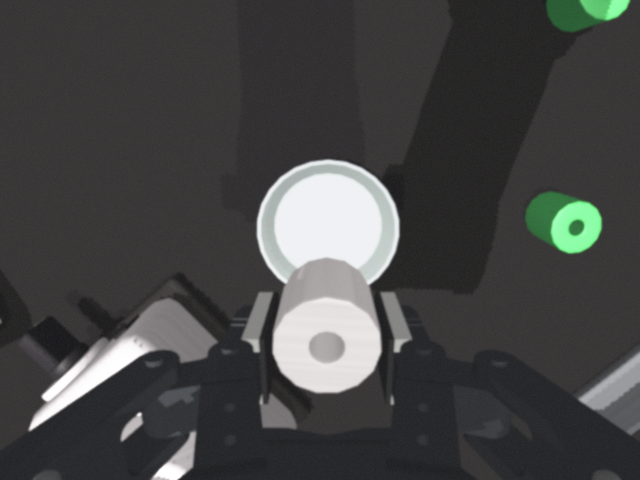

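The boat's rim spans columns 257–399 with its top at row 160, and the floor spans 274–382 with its top at row 173. The held sleeve's small bore is at (327,347).

Run:
```python
from h import *
from scipy.optimize import least_squares
Y2=np.deg2rad(153)
s,d=shot("wrist"); th=np.linspace(0,2*np.pi,120)
def bb(p,R,z):
    P=np.array([w2p(s,d,[p[0]+R*np.cos(a),p[1]+R*np.sin(a),z]) for a in th]); return np.array([P[:,0].min(),P[:,0].max(),P[:,1].min()])
f1=least_squares(lambda p:bb(p,50,18)-[257,399,159.5],[453,-297]); f2=least_squares(lambda p:bb(p,35,4)-[274,382,172.5],[453,-297])
print(f1.x,f1.fun,f2.x,f2.fun)
x,y=(f1.x+f2.x)/2 if np.linalg.norm(f1.x-f2.x)<5 else f1.x
assert abs(x-453)<7 and abs(y+297)<7
r.servo_line([x,y,260],down(Y2),velocity=200)
r.servo_line([x,y,205],velocity=120)
print(r.servo_line([x,y,189],velocity=25,f_stop=4)); st()
r.move_gripper(0.62); st()
p=r.sense()["tool_pos"]
r.servo_line([p[0],p[1],330],velocity=200)
s,d=shot("wrist","pics/w5.png"); st()
print(r.place_of("narrow_mid","wrist")[:1],r.place_of("boat","wrist")[:1])
# on to the scale
P=np.array([722,-115])
look(P,400,Y1,TC); st(); s,d=shot("wrist"); cv2.imwrite("pics/w6.png",d["frame"][:,:,::-1]); np.save("s6.npy",np.r_[s["tool_pos"],s["tool_rot"]])
for t in("pointer","rider","release_head"):
  for o in r.place_of(t,"wrist")[:2]: print(t,o["location"],o["p"],w2p(s,d,o["location"]))
a=cv2.imread("pics/w5.png")
cv2.imwrite("pics/w56.png",np.vstack([cv2.resize(np.hstack([a,d["frame"][:,:,::-1]]),(800,300),interpolation=cv2.INTER_AREA)]))
```

```text
[ 454.22575855 -292.50764244] [-0.33782384  0.33770325  0.02999169] [ 449.9328599  -290.26770081] [ 6.02699417 -6.02563718 -0.36293223]
True
t 16.8 tcp [ 452.2 -291.4  192.2] w 35.4 gf 40.5 F [-0.5  0.7  5.3]
t 17.1 tcp [ 451.8 -291.1  191.6] w 52.6 gf 0.0 F [ 0.3 -0.5  0.3]
t 18.0 tcp [ 451.2 -290.8  328.8] w 52.8 gf 0.0 F [-1.1  1.5  0. ]
[{'location': [452.7, -291.3, 21.9], 'p': 0.85}] []
t 19.4 tcp [713.9 -93.5 399.3] w 52.5 gf 0.0 F [-0.1 -0.3 -0.4]
pointer [734.3, -161.4, 112.7] 0.75 [328.07327309 332.50590106]
rider [714.7, -63.9, 111.0] 0.67 [342.7774369  189.16365397]
release_head [668.7, -15.7, 103.2] 0.66 [293.39607826  90.67022887]
```

View pics/w56.png

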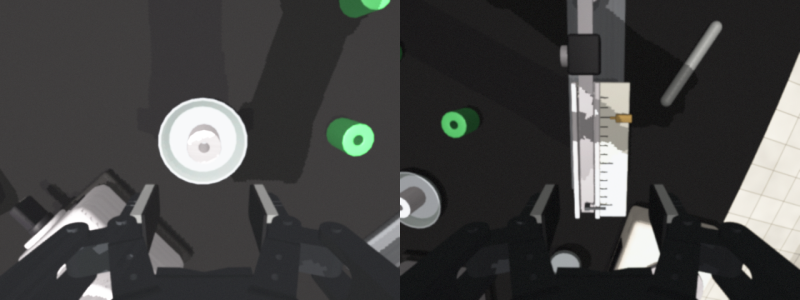

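Run:
```python
import cv2,numpy as np
b=cv2.imread("pics/w6.png"); a=cv2.imread("pics/w5.png")
B=cv2.resize(b[125:355,270:380],None,fx=2.6,fy=2.6,interpolation=cv2.INTER_CUBIC); A=cv2.resize(a[140:310,240:410],(500,500),interpolation=cv2.INTER_CUBIC)
A=cv2.copyMakeBorder(A,0,B.shape[0]-500,0,0,cv2.BORDER_CONSTANT); cv2.imwrite("pics/z.png",np.hstack([A,B])); print(B.shape)
```

```text
(598, 286, 3)
```

View pics/z.png

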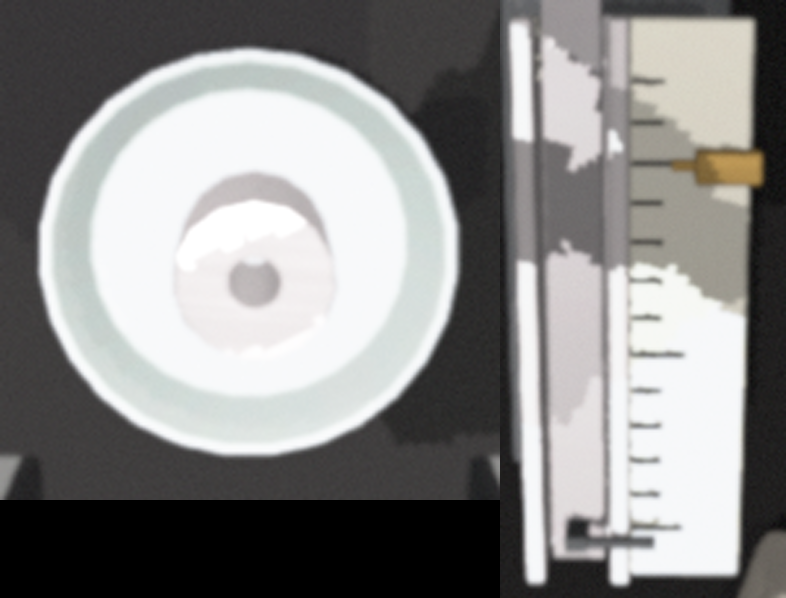

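Left: the sleeve stands in the boat within about 2 mm of the middle of the floor. Right: the pointer needle is at crop row 542 and the rider nose at row 165, about 100 mm apart on the scale, with parallax at the pointer end. I'll measure pointer, rider and head with the camera straight above each, which removes the parallax.

Run:
```python
from h import *
import pickle
u=np.array([-np.sin(GY),np.cos(GY)]); out=[];sav=[]
for n,P,zf,hw,hh,k in(("pointer",[735,-162,113],340,44,66,3),("rider",[712,-65,112],340,44,66,3),("head",[670,-14,126],340,66,99,2)):
    t=np.array(P[:2])-71.4*u
    (r.movep if n=="pointer" else r.servo_line)([t[0],t[1],zf],down(Y1))
    r.hold(0.15); s,d=shot("wrist"); c=w2p(s,d,P).round().astype(int); print(n,c,s["tool_pos"])
    nm={"head":"release_head"}.get(n,n); print([(o["location"],o["p"]) for o in r.place_of(nm,"wrist")[:2]])
    y0=max(c[1]-hh,0); x0=c[0]-hw; f=d["frame"][y0:y0+2*hh,x0:x0+2*hw]; print("crop origin",x0,y0)
    out.append(cv2.resize(f,(264,396),interpolation=cv2.INTER_CUBIC)); sav.append((s,d,x0,y0,k))
pickle.dump(sav,open("sav.pkl","wb"))
cv2.imwrite("pics/m.png",np.hstack(out)[:,:,::-1]); st()
```

```text
pointer [324 123] [ 756.20246482 -227.9610328   340.75797211]
[([735.3, -161.8, 113.1], 0.68)]
crop origin 280 57
rider [328 113] [ 732.43625556 -135.48785173  340.1028356 ]
[([710.5, -64.4, 107.8], 0.89)]
crop origin 284 47
head [326 113] [691.12403422 -83.94741299 340.24794181]
[([670.5, -14.1, 102.1], 0.96)]
crop origin 260 14
t 22.4 tcp [690.9 -83.6 340. ] w 52.7 gf 0.0 F [0.1 0.1 0.3]
```

View pics/m.png

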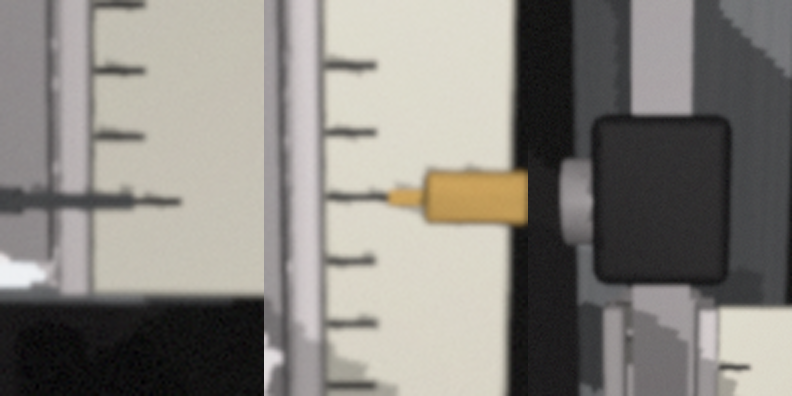

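The needle lies exactly over the scale's 0 line and the rider nose exactly on the 100 mm line. The head block is centred at about crop (661,200), with the button on its left side. I'll compute the positions and then grip.

Run:
```python
from h import *
import pickle
sv=pickle.load(open("sav.pkl","rb"))
pt=p2w(*sv[0][:2],(324.3,123.7),113); rd=p2w(*sv[1][:2],(325.3,112.7),112); hd=p2w(*sv[2][:2],(326.75,114),126)
print(pt,rd,hd)
pin=np.array([627.7,137.7]); v=pin-hd[:2]; print("head-pin",np.linalg.norm(v),"yaw",np.degrees(np.arctan2(-v[0],v[1])))
u=np.array([-np.sin(GY),np.cos(GY)]); print("draw",(rd-pt)[:2]@u)
x=np.array([u[1],-u[0]]); tg=hd[:2]-1*x; print("target",tg)
yw=np.arctan2(-v[0],v[1])
for dd in(0,100): print(r.inverse_kinematics([*(tg+dd*u),259],down(yw+np.pi/2)))
```

```text
[ 735.3092465  -162.11187952  113.        ] [710.69389409 -65.40374974 112.        ] [670.33707181 -14.32472347 126.        ]
head-pin 157.89058375184163 yaw 15.6667596239927
draw 99.70270259733472
target [669.37924931 -14.61208399]
[-0.20913021  0.71094186  0.24521299  1.83804904 -0.27397102  0.62551312
  0.47571052]
[-0.36391897  0.68869405  0.24702723  1.89438011 -0.28215844  0.59213672
  0.33786638]
```

Run:
```python
from h import *
yw=np.deg2rad(16.2); u=np.array([-np.sin(yw),np.cos(yw)]); O=down(yw+np.pi/2)
t=np.array([669.4,-14.6])
r.move_gripper(0.75)
r.movep([*t,340],O)
print(r.servo_line([*t,259],O,velocity=120,f_stop=12)); s0=st()
r.move_gripper(0,50); r.hold(0.2); s=st(); print("shift by grip",(s["tool_pos"]-s0["tool_pos"]).round(2))
p=s["tool_pos"].copy(); 
q=[*(t+15*u),259]; print("stop?",r.servo_line(q,O,velocity=40,f_stop=25)); s=st(); print("drawn",(s["tool_pos"]-p)[:2]@u)
print([ (c,[(o["location"],round(o["p"],2)) for o in (r.camera(c),r.place_of("pointer",c))[1][:1]]) for c in("top","side")])
np.save("grip.npy",p)
```

```text
False
t 23.9 tcp [669.9 -15.1 259.5] w 63.5 gf 0.0 F [ 0.3 -0.4  0.5]
t 24.5 tcp [670.3 -14.5 260.3] w 29.5 gf 54.5 F [1.2 0.3 5.3]
shift by grip [0.4  0.53 0.8 ]
stop? False
t 25.0 tcp [ 6.660e+02 -2.000e-01  2.603e+02] w 29.1 gf 54.7 F [ 2.  -0.6  7.2]
drawn 14.9732064732596
[('top', [([736.6, -151.5, 112.3], 0.9)]), ('side', [])]
```

Run:
```python
from h import *
yw=np.deg2rad(16.2); u=np.array([-np.sin(yw),np.cos(yw)]); O=down(yw+np.pi/2)
p=np.load("grip.npy"); t=np.array([669.4,-14.6]); G=99.9; c=G
print(r.servo_line([*(t+60*u),259],O,velocity=60,f_stop=25)); s=st(); print((s["tool_pos"]-p)[:2]@u)
for i in range(3):
    r.servo_line([*(t+c*u),259],O,velocity=50,f_stop=25); r.hold(0.3); dr=np.mean([(r.sense()["tool_pos"]-p)[:2]@u for _ in range(3)]); print("drawn",dr)
    if abs(dr-G)<0.3: break
    c+=G-dr
s=st(); e=(s["tool_pos"]-p); print("lateral",e[:2]@np.array([u[1],-u[0]]))
for cam in("top","side"):
    s_,d=shot(cam,f"pics/end_{cam}.png")
    for n in("pointer","rider","wide_mid","release_head"): print(cam,n,[(o["location"],round(o["p"],2)) for o in r.place_of(n,cam)[:2]])
print("c",c)
```

```text
False
t 26.1 tcp [653.4  43.  260.3] w 29.2 gf 54.8 F [ 1.1 -1.   8.3]
59.91234217753616
drawn 99.35953671322169
drawn 99.49434410702634
drawn 99.6762659415199
t 28.5 tcp [642.2  81.1 260.3] w 29.2 gf 54.9 F [ 2.4 -2.4  7.3]
lateral -0.25244023366450064
top pointer [([710.6, -72.0, 112.8], 0.55), ([720.2, -347.0, 0.4], 0.52)]
top rider [([715.4, -62.5, 112.0], 0.34)]
top wide_mid []
top release_head []
side pointer []
side rider []
side wide_mid [([628.3, 137.3, 26.5], 0.68)]
side release_head [([625.7, 135.4, 10.9], 0.73), ([643.9, 86.3, 101.7], 0.62)]
c 100.846119179752
```

Run:
```python
from h import *
yw=np.deg2rad(16.2); u=np.array([-np.sin(yw),np.cos(yw)]); xh=np.array([u[1],-u[0]])
s,d=shot("wrist"); print("wrist head",[(o["location"],round(o["p"],2)) for o in r.place_of("release_head","wrist")[:2]])
t=s["tool_pos"]; g=cv2.cvtColor(d["frame"],cv2.COLOR_RGB2GRAY)
for off in(18,25): print("front-top edge pred",off,w2p(s,d,[*(t[:2]+xh+off*u),126]))
c=w2p(s,d,[*(t[:2]+xh+18*u),126]).round().astype(int); print(c[1]-50,g[c[1]-50:c[1]+20:2,c[0]-8])
cv2.imwrite("pics/end_w.png",d["frame"][:,:,::-1])
A=cv2.imread("pics/top0.png").astype(int); 
B=np.mean([r.camera("top")["frame"][:,:,::-1].astype(int) for _ in range(6)],0); dt=r.camera("top")
R0=np.array([710.7,-65.4,112]); c=w2p(s,dt,R0); print("rider px",c); q=w2p(s,dt,[*(R0[:2]+10*u),112])-c; print("10mm along u in px",q)
c=c.round().astype(int); P=(slice(c[1]-7,c[1]+12),slice(c[0]-9,c[0]+10))
print("cols",c[0]-9,"rows",c[1]-7)
print("before b");print(A[P][:,:,0]);print("after b");print(B[P][:,:,0].round().astype(int)); print("after r-b");print((B[P][:,:,2]-B[P][:,:,0]).round().astype(int))
```

```text
wrist head [([643.7, 83.0, 104.7], 0.83)]
front-top edge pred 18 [330.06435661 317.62094529]
front-top edge pred 25 [330.12899213 294.30363345]
268 [224 224 223 223 224 223 223 224 213 115  45  45  45  46  44  45  42  43
  46  42  44  46  43  43  48  49  51  57  55  53  54  54  54  53  52]
rider px [330.53954832 186.96388038]
10mm along u in px [-3.72465794  1.17669537]
cols 322 rows 180
before b
[[ 50  67  87  99 105  93  97 122 179 231 243 245 247 248 248 248 248 248
  248]
 [105 141 176 188 181 142 110 114 170 232 246 248 248 248 248 248 248 248
  248]
 [193 218 237 240 235 198 131 107 146 218 244 248 248 248 248 248 248 248
  248]
 [242 244 247 247 245 228 147 104 132 201 242 247 248 248 248 248 248 248
  248]
 [247 248 248 248 247 235 165 116 125 194 241 248 248 248 248 247 247 248
  247]
 [248 248 248 248 247 241 210 172 143 199 242 247 247 247 247 245 240 245
  247]
 [248 248 248 248 248 246 242 227 183 216 244 246 243 241 245 241 226 236
  245]
 [248 248 248 248 247 247 247 241 221 226 244 245 236 228 243 242 227 224
  242]
 [248 248 248 248 246 243 246 246 238 230 244 246 23
[... 3237 characters left out ...]
  -5  -5  -7  -7  -6  -5  -5  -6  -5  -6  -5
   -5]
 [ -5  -5  -6  -5  -4  -6  -5  -4  -5  -8  -5  -7  -5  -5  -5  -5  -5  -6
   -6]
 [ -5  -6  -5  -5  -4  -5  -5  -4  -5  -5  -3  -3  -4   0   0  -4  -4  -5
   -4]
 [ -5  -5  -5  -5  -5  -5  -5  -5  -4  -5   0  -1   2   6   3  -2  -4  -5
   -4]
 [ -5  -5  -5  -5  -5  -4  -4   0   2   3   3   0   3   4   4   0  -3  -4
   -4]
 [ -4  -5  -4  -4   0   2   3   5   4   4   5   0   2   4   4   1  -3  -4
   -4]
 [ -2   1   3   4   5   4   4   4   4   4   4   3   1   6   4   3  -2  -4
   -4]
 [  5   6   4   4   4   4   4   4   4   4   4   5   4   6   4   2  -1  -4
   -4]
 [  4   4   4   4   4   4   4   4   4   4   4   4   4   3   2   0  -2  -4
   -4]]
```

The gray step at row ~318 matches the predicted head edge, so there is no slip in the grip. The needle in the top view looks about 1 mm short of the rider, so I'll quantify that against the home picture.

```bash
cat > nd.py <<'E'
from h import *
yw=np.deg2rad(16.2); u=np.array([-np.sin(yw),np.cos(yw)]); xh=np.array([u[1],-u[0]])
A=cv2.imread("pics/top0.png").astype(float)
def needle(n=8):
    dt=None; B=[]
    for _ in range(n): dt=r.camera("top"); B.append(dt["frame"][:,:,::-1].astype(float))
    B=np.mean(B,0); ga,gb=A.mean(2),B.mean(2); gx,gy=np.meshgrid(np.arange(640.),np.arange(480.))
    def line(D,P0,lo,hi,half=7):
        # centroid across the needle, sampled at several places along gauge x
        out=[]
        for a in np.arange(lo,hi,1.0):
            t=np.arange(-half,half+.1,.25); px=np.array([w2p(None,dt,[*(P0[:2]+a*xh+b*u),P0[2]]) for b in t]).astype(np.float32)
            v=cv2.remap(D.astype(np.float32),px[None,:,0].copy(),px[None,:,1].copy(),cv2.INTER_LINEAR)[0]; v=np.clip(v-0.15*v.max(),0,None)
            out.append(((v*t).sum()/v.sum(),v.max()))
        return np.array(out)
    h=np.array([735.3,-162.1,113]); e=np.array([*(h[:2]+99.85*u),113])
    L0=line(gb-ga,h,-3,8); L1=line(ga-gb,e,-3,8)
    br=line((B[:,:,2]-B[:,:,0]).clip(0),e,12,22); brA=line((A[:,:,2]-A[:,:,0]).clip(0),e,12,22)
    return L0,L1,br,brA
if __name__=="__main__":
    for n,L in zip(("home","end","rider","riderA"),needle()): print(n,"med",np.median(L[:,0]).round(2)); print(L[:,0].round(2),L[:,1].round(0))
    p=np.load("grip.npy"); print("tcp drawn",np.mean([(r.sense()["tool_pos"]-p)[:2]@u for _ in range(5)])); st()
E
python3 nd.py
```

```text
home med 0.41
[-0.02 -0.01  0.16  0.37  0.41  0.48  0.97  1.12  0.56  1.39 -1.09] [42. 43. 38. 28. 18. 11.  6.  2.  1.  0.  0.]
end med -1.16
[-0.86 -0.87 -0.98 -1.12 -1.18 -1.16 -1.43 -1.47 -1.57 -2.53  0.5 ] [28. 24. 21. 17. 13.  8.  5.  3.  1.  0.  0.]
rider med -0.11
[-0.1  -0.1  -0.06 -0.09 -0.13 -0.12 -0.14 -0.11 -0.09 -0.14] [ 94. 102. 111. 112. 113. 112. 110. 109. 108. 110.]
riderA med -0.11
[-0.09 -0.1  -0.07 -0.09 -0.13 -0.13 -0.15 -0.11 -0.07 -0.12] [ 95. 102. 111. 112. 114. 112. 111. 110. 108. 110.]
tcp drawn 99.67968007636973
t 29.8 tcp [642.2  81.1 260.3] w 29.2 gf 54.9 F [ 1.3 -3.8  8. ]
```

Run:
```python
from h import *
from nd import needle,u,yw
p=np.load("grip.npy"); t=np.array([669.4,-14.6]); O=down(yw+np.pi/2); c=100.62+0.85
for i in range(2):
    r.servo_line([*(t+c*u),259],O,velocity=20,f_stop=25); r.hold(.4)
    L0,L1,br,_=needle(6); e=np.median(br[:,0])-np.mean(L1[:4,0]); print("cmd",c,"needle",L1[:6,0].round(2),"deficit",e,"tcp",np.mean([(r.sense()["tool_pos"]-p)[:2]@u for _ in range(5)]))
    if abs(e-0.1)<0.35: break
    c+=e-0.1
st()
r.camera("side"); print([(o["location"],round(o["p"],2)) for o in r.place_of("wide_mid","side")+r.place_of("narrow_mid","side")])
```

```text
cmd 101.47 needle [-0.55 -0.53 -0.58 -0.69 -0.78 -0.63] deficit 0.4805898514607999 tcp 100.19845459758163
cmd 101.8505898514608 needle [-0.35 -0.41 -0.52 -0.67 -0.76 -0.53] deficit 0.3762871412277775 tcp 100.52081160181741
t 31.7 tcp [642.   81.9 260.3] w 29.4 gf 54.8 F [ 2.2 -3.4  7.1]
[([629.1, 140.1, 30.5], 0.4), ([392.8, -77.6, 18.3], 0.67), ([452.8, -294.7, 24.3], 0.6), ([520.6, -141.4, 18.1], 0.59), ([523.4, -458.7, -3.8], 0.55)]
```

```bash
python3 -c "
from bench import r
print(r.finish_job())"
```

```text
the job is handed in; nothing more can be done
None
```

I handed the job in at about 32 s on the robot clock: the wide sleeve is home on the pin, the narrow sleeve stands about 2 mm off the boat's centre, and the arm is held with the button squeezed and its pointer within about 0.4 mm of the rider (measured from the top camera).

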